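Stand the red horse on the drying batten

TASK

Pick up the red wooden horse from the bench and set it down gently, without dropping it, on top of the narrow raised drying batten, standing on all four feet, lengthwise along the batten (facing either way) and centred across its width, then let go. Leave the blue and the black horse standing where they are.

Things in the scene. Friction and masses are not known exactly. Their poses are not given: they have to be found in the camera images.
- red_horse_center (a point): centre of the red wooden horse with white saddle band, standing loose on the bench (z = 0), 140 g, 105 mm long, 102 mm tall. Point: mid-body, 52 mm above its soles. x to the head, y across, z up. Flat flanks 36 mm apart, x -39 to 39 mm, z -14 to 20 mm: pinch them along y, from above, here. Neck and head rise ahead of x = 15 mm to 50 mm above this point. Soles span x -38 to 38, y -18 to 18 mm.
- batten_top (a point): middle of the flat upper face of the drying batten: a pale bare wooden bar 200 mm long (its x axis), 50 mm wide (its y axis), its upper face 90 mm above the bench, fixed on two short posts with wider feet (110 mm across). It is empty at the start; nothing stands within 40 mm of its sides.
- blue_horse_center (a point): centre of the blue carved horse, otherwise the same shape and size as the red one; point 52 mm above its feet. A bystander: leave it standing where it is.
- black_horse_center (a point): centre of the black carved horse, otherwise the same shape and size as the red one; point 52 mm above its feet. A bystander: leave it standing where it is.
Things that resemble listed ones, but are neither listed nor needed, are in the scene too. Of the things that look like the part that bears batten_top, take the one that is nearest to the robot's base at the start. What is shaped like the part that bears red_horse_center but turquoise is not meant.

How it is judged:
At the end, for the whole second after the job is handed in: The red horse stands by itself on the batten for a second: its centre 47 to 57 mm above the upper face, upright within 8 degrees, within 15 mm of the batten's centre line and 62 mm of its middle along its length, and in line with the batten within 15 degrees, facing either way (x of red_horse_center in the frame of batten_top between -0.062 and 0.062 m and y of red_horse_center in the frame of batten_top between -0.015 and 0.015 m and z of red_horse_center in the frame of batten_top between 0.047 and 0.057 m and angle between red_horse_center's own z axis and vertical below 0.14 rad and angle between the x axis of red_horse_center and the x axis of batten_top, either way round below 0.26 rad); the robot touches nothing.
It fails at once if the blue horse is pushed more than 30 mm or tipped over (distance of blue_horse_center from where it was at the start of the episode above 0.03 m or angle between blue_horse_center's own z axis and vertical above 0.5 rad).
It fails at once if the black horse is pushed more than 30 mm or tipped over (distance of black_horse_center from where it was at the start of the episode above 0.03 m or angle between black_horse_center's own z axis and vertical above 0.5 rad).
It fails at once if the red horse is dropped: it moves faster than 0.5 m/s (a fall of about 13 mm) with no finger touching it (contact force between red_horse and the fingers below 0.01 N and linear speed of red_horse above 0.5 m/s).
It fails at once if the red horse is rammed onto the batten with more than 150 N (contact force between red_horse and drying_batten above 150 N).
It also fails if it takes over 32 s, if anything falls off the work surface, if the arm or the gripper's body presses on something with over 40 N, if the wrist force passes 120 N, or if a joint passes its speed limit or range.

ROBOT

A 6-joint arm with a two-finger parallel gripper is mounted at the origin on the work surface. World frame = base frame: x ahead of the robot, y to its left, z up, the work surface at z = 0. Lengths are in m, angles in rad, forces in N, time in s.
With the tool pointing down it reaches from about 0.35 to 0.775 m from the base axis. Payload 5.5 kg.
Tool frame: the origin (TCP) lies midway between the tips of the shut fingers; the grasp point (between the pads) lies 19 mm behind it; z points along the fingers, y is the line along which they close (so a half turn about z gives the same grasp; the last joint's range is limited). The gripper opens to 85 mm and grips with 20 to 120 N. Pads are 22 mm wide; open, the fingers measure 114 mm over their backs; the gripper's body (76 mm by 85 mm) begins 54 mm behind the grasp point. The pads swing forward as they close: fully open they stand 13 mm farther back than shut.
Start: joints at [-1.362, 0.313, 0.046, 1.304, 0, 1.431], TCP at [0.197, -0.54, 0.205] pointing down, gripper open.
Joint ranges: [-2.76, 2.76], [-0.86, 1.69], [-1.03, 1.26], [-2.2, 2.34], [-1.47, 1.5], [-3.14, 3.14]. Speed limits (rad/s): [2.57, 2.57, 3.14, 3.14, 3.14, 3.14].

INTERFACE

Orientations are given as a unit quaternion [w, x, y, z].
In Python, from workcell import telemetry, imaging, env gives the robot as it stands. The module is installed in compiled form; this text tells all that it offers.
- The arm moves only by the tool step_arm, never from a script. Its argument "moves" is a list of rows, each a list of 3 entries, a list of its own where there are three numbers: the shift along the tool's x, y, z in mm, then the turn, a rotation vector about the tool's x, y, z in rad, then the finger opening in mm, from 0 to 85.4. A call has 1 to 8 rows; each row is the pose to reach, as a shift and turn from the pose commanded when the call began, along the tool's axes at that moment; what a row does not reach only later rows make up. A row lasts 1/12 s, in which the tool goes at most 41.7 mm and 7.16 degrees, less where a joint would pass 70% of its speed; a pose out of reach is approached as far as the arm can. A call with a gripper value outside its range is refused whole. The fingers move at their own pace and stop on an object; "grip_force" is the grip in N (left out, the last holds). Time passes only in rows, so rows that repeat a pose let the fingers close. It gives the time, the measured TCP pose, the force, the opening and the grip force at its end, in the units of the state.
- telemetry.get_state(): the state, without advancing time (a new reading comes with each control period).
- imaging.read_camera(name): name is "scene" or "top"; returns the picture (400x640x3 uint8, red, green, blue); there is no depth.
- imaging.camera_params(name): a dict with "camera_matrix" (3x3 intrinsics, pixels), "pose" (4x4, takes a point from camera to world coordinates). Camera axes: x right, y up, looking along -z (the intrinsics and any distortion apply to the point x, -y, -z); pixel columns grow to the right and rows downward; lengths in m; the calibration is good to about 2 mm. A picture is of the moment at which its call begins. camera_params takes no time and is no camera call.
- env.hand_in(): hands the job in; it is judged then, once.
The state is a dict: "clock": time; "joint_pos": joint angles; "qvel": joint speeds; "tau": joint torques, N m; "tcp_pos": TCP position; "orientation": TCP orientation; "wrist_force": force on the tool from outside, world axes, zero at the start; "ft_torque": the same for the moment, N m; "finger_gap": finger opening in m; "grip_force": force on a finger pad.
Only numpy, scipy, OpenCV 4.12 (cv2) and the standard library are available. Lean on these libraries where they do the work, as an engineer would, in place of code of your own. Each camera call takes 0.05 s, during which the arm holds its last target. There are 200 camera calls.

## Working session

There is one attempt and no reset: what is moved stays moved. The work goes in short steps, Python scripts to look and compute and a tool call to move; the robot and the scene stay as the last step left them, time stands still between calls to the robot, and variables do not carry over. Pictures are saved under pics/ and viewed, at most 10 in all, crops included, and the job is handed in when it is done.

Besides the shell and the picture viewer there is one more tool, called after "Call:" as name(argument=value, ...), one argument or row to a line, values as JSON. step_arm: Moves the arm, as the interface text tells. Its arguments: {"type":"object","properties":{"moves":{"type":"array"},"grip_force":{"type":"number"}},"required":["moves"]}

```bash
mkdir -p pics
python3 - <<'E'
from workcell import telemetry, imaging
import cv2, numpy as np
for n in("scene","top"):
    im=imaging.read_camera(n); cv2.imwrite(f"pics/{n}0.png",im[:,:,::-1]); p=imaging.camera_params(n); print(n,p)
print(telemetry.get_state())
E
```

```text
scene {'camera_matrix': array([[429.96151202,   0.        , 318.15746685],
       [  0.        , 429.96151202, 196.71227909],
       [  0.        ,   0.        ,   1.        ]]), 'pose': array([[-0.8041366 , -0.48300538,  0.34651138,  0.81889405],
       [ 0.59444204, -0.65508246,  0.466375  ,  0.50813796],
       [ 0.00173189,  0.58101014,  0.81389448,  0.8913029 ],
       [ 0.        ,  0.        ,  0.        ,  1.        ]])}
top {'camera_matrix': array([[417.290656  ,   0.        , 314.18912382],
       [  0.        , 417.290656  , 191.53672879],
       [  0.        ,   0.        ,   1.        ]]), 'pose': array([[ 0.01540257,  0.99734717, -0.07114339,  0.37722099],
       [-0.99965651,  0.01385118, -0.0222487 ,  0.05410846],
       [-0.02120426,  0.07146165,  0.99721794,  1.16476441],
       [ 0.        ,  0.        ,  0.        ,  1.        ]])}
{'clock': 0.1, 'joint_pos': array([-1.36161762e+00,  3.13930850e-01,  4.50787945e-02,  1.30359115e+00,
        1.77260241e-05,  1.43115451e+00]), 'qvel': array([ 0.00157531, -0.00130418,  0.00324919,  0.00237502, -0.00155896,
        0.00062457]), 'tau': array([ 2.56462881e-03, -4.81724167e+01,  2.99244297e+01,  1.26828934e-02,
       -1.08741776e-04, -1.13511334e-06]), 'tcp_pos': array([ 0.19639804, -0.53988719,  0.20428927]), 'orientation': array([-8.23247426e-04,  9.84828713e-01,  1.73527310e-01, -1.97662051e-05]), 'wrist_force': array([-0.69975255,  0.30236834,  0.17758001]), 'ft_torque': array([-0.0006672 , -0.0347523 , -0.02588953]), 'grip_force': 0.0, 'finger_gap': 0.08556115655735173}
```

View pics/top0.png

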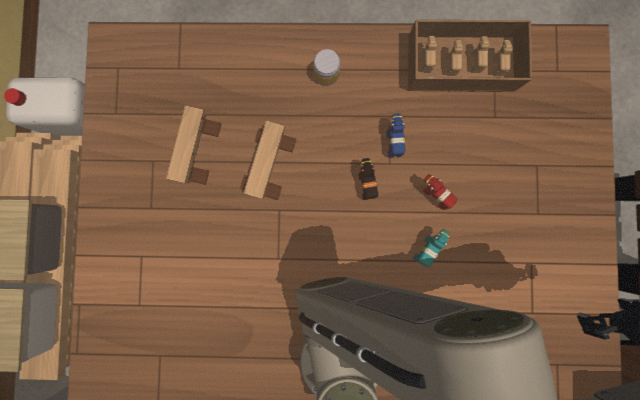

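View pics/scene0.png

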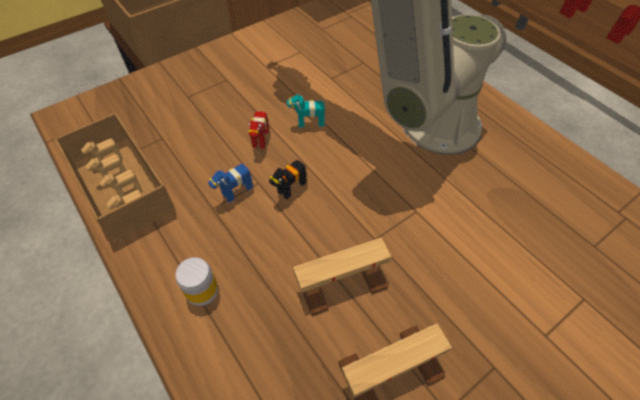

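The top view shows the red horse at (440,191) with its head up-left, black at (368,180), blue at (397,137) and turquoise at (435,248). The battens are at (265,160), which is nearer the base, and (186,145). The scene view shows the red horse at (259,130) and the near batten at (342,264). Next I'll fit the silhouettes in both views.

```bash
cat > h.py <<'E'
import cv2, numpy as np
from workcell import imaging
from scipy.optimize import minimize
def proj(n,P):
    p=imaging.camera_params(n);T=np.linalg.inv(p["pose"]);q=(T[:3,:3]@np.asarray(P,float).T).T+T[:3,3]
    q=q*[1,-1,-1];u=(p["camera_matrix"]@q.T).T;return u[:,:2]/u[:,2:]
def box(x0,x1,y,z0,z1):return np.array([[a,b,c] for a in(x0,x1) for b in(-y,y) for c in(z0,z1)])*1e-3
HORSE=[box(-39,39,18,-14,20),box(18,38,18,-52,-14),box(-38,-18,18,-52,-14),box(15,45,12,10,50),box(30,53,12,25,47)]
BAT=[box(-100,100,25,-15,0)]
def render(n,parts,x,y,z,yaw,S=4):
    c,s=np.cos(yaw),np.sin(yaw);R=np.array([[c,-s,0],[s,c,0],[0,0,1]]);m=np.zeros((400*S,640*S),np.uint8)
    for b in parts:
        h=cv2.convexHull(((proj(n,b@R.T+[x,y,z])+.5)*S).astype(np.float32));cv2.fillConvexPoly(m,h.round().astype(int),255)
    return cv2.resize(m,(640,400),interpolation=cv2.INTER_AREA)/255.
def fit(masks,parts,p0,z):
    def cost(p):
        return sum(np.abs(render(n,parts,p[0],p[1],z,p[2])-m).sum()/m.sum() for n,m in masks.items())
    best=None
    for d in np.radians([-20,0,20]):
        r=minimize(cost,[p0[0],p0[1],p0[2]+d],method="Nelder-Mead",options=dict(initial_simplex=np.array([p0[0],p0[1],p0[2]+d])+np.array([[0,0,0],[.01,0,0],[0,.01,0],[0,0,.2]]),xatol=1e-4,fatol=1e-4))
        if best is None or r.fun<best.fun:best=r
    return best.x,best.fun
def back(n,uv,z):
    p=imaging.camera_params(n);d=np.linalg.inv(p["camera_matrix"])@[*uv,1];d=p["pose"][:3,:3]@(d*[1,-1,-1]);o=p["pose"][:3,3]
    return o+d*(z-o[2])/d[2]
def cmask(im,kind,roi):
    hsv=cv2.cvtColor(im,cv2.COLOR_RGB2HSV).astype(int);H,S,V=hsv[...,0],hsv[...,1],hsv[...,2]
    if kind=="red":m=((H<5)|(H>170))&(S>150)&(V>60)
    if kind=="red": pass
    if kind=="blue":m=(H>100)&(H<130)&(S>110)
    if kind=="black":m=(V<50)
    if kind=="wood":m=(V>150)&(H<25)
    if kind!="wood": m=m|((S<90)&(V>130))
    o=np.zeros(m.shape,np.uint8);u0,v0,u1,v1=roi;o[v0:v1,u0:u1]=m[v0:v1,u0:u1]
    o=cv2.morphologyEx(o,cv2.MORPH_CLOSE,np.ones((3,3)))
    k,l,st,_=cv2.connectedComponentsWithStats(o);return (l==1+st[1:,4].argmax()).astype(float)
E
cat > m.py <<'E'
from h import *
ims={n:cv2.imread(f"pics/{n}0.png")[:,:,::-1].copy() for n in("top","scene")}
tiles=[]
for name,kind,parts,z,rt,rs,hd in [("red","red",HORSE,.052,(415,165,465,215),(240,105,278,152),((440,191),(432,180))),
  ("blue","blue",HORSE,.052,(380,108,412,162),(203,160,257,203),((397,137),(398,120))),
  ("bat","wood",BAT,.09,(240,118,290,203),(290,235,395,292),((256,197),(273,122)))]:
    ms={"top":cmask(ims["top"],kind,rt),"scene":cmask(ims["scene"],kind,rs)}
    a,b=back("top",hd[0],z),back("top",hd[1],z);c=(a+b)/2 if name=="bat" else a;yaw=np.arctan2(*(b-a)[1::-1])
    p,f=fit(ms,parts,[c[0],c[1],yaw],z)
    print(name,"init",c.round(3),"fit",p[:2].round(4),np.degrees(p[2]).round(1),f.round(3),[m.sum() for m in ms.values()])
    for n in ms: print("  ",n,fit({n:ms[n]},parts,p,z)[0].round(4))
    for n,r in(("top",rt),("scene",rs)):
        im=ims[n].copy(); S=6;im=cv2.resize(im,None,fx=S,fy=S,interpolation=cv2.INTER_NEAREST)
        for m,col in((ms[n],(0,255,0)),(render(n,parts,p[0],p[1],z,p[2]),(255,255,0))):
            cs,_=cv2.findContours(cv2.resize((m>.5).astype(np.uint8),None,fx=S,fy=S,interpolation=cv2.INTER_NEAREST),cv2.RETR_EXTERNAL,cv2.CHAIN_APPROX_NONE);cv2.drawContours(im,cs,-1,col,1)
        u,v=(r[0]+r[2])//2,(r[1]+r[3])//2;t=im[max(0,(v-45)*S):(v+45)*S,(u-52)*S:(u+52)*S];tiles.append(cv2.resize(t,(266,230)) if name!="red" else cv2.resize(t,(399,345)))
a=np.hstack(tiles[:2]);b=np.hstack(tiles[2:5]);cv2.imwrite("pics/fit.png",np.vstack([a,b])[:,:,::-1])
E
python3 m.py
```

```text
red init [ 0.463 -0.255  0.052] fit [ 0.456  -0.2579] 55.0 1.065 [np.float64(441.0), np.float64(418.0)]Traceback (most recent call last):
  File "m.py", line 11, in <module>
    for n in ms: print("  ",n,fit({n:ms[n]},parts,p,z)[0].round(4))
                              ~~~^^^^^^^^^^^^^^^^^^^^^
  File "h.py", line 20, in fit
    r=minimize(cost,[p0[0],p0[1],p0[2]+d],method="Nelder-Mead",options=dict(initial_simplex=np.array([p0[0],p0[1],p0[2]+d])+np.array([[0,0,0],[.01,0,0],[0,.01,0],[0,0,.2]]),xatol=1e-4,fatol=1e-4))
    res = _minimize_neldermead(fun, x0, args, callback, bounds=bounds,
                               **options)
    fsim[j] = func(sim[j])
              ~~~~^^^^^^^^
    fx = function(np.copy(x), *(wrapper_args + args))
  File "h.py", line 17, in cost
    return sum(np.abs(render(n,parts,p[0],p[1],z,p[2])-m).sum()/m.sum() for n,m in masks.items())
  File "h.py", line 17, in <genexpr>
    return sum(np.abs(render(n,parts,p[0],p[1],z,p[2])-m).sum()/m.sum() for n,m in masks.items())
                      ~~~~~~^^^^^^^^^^^^^^^^^^^^^^^^^^
  File "h.py", line 13, in render
    h=cv2.convexHull(((proj(n,b@R.T+[x,y,z])+.5)*S).astype(np.float32));cv2.fillConvexPoly(m,h.round().astype(int),255)
                       ~~~~^^^^^^^^^^^^^^^^^
  File "h.py", line 5, in proj
    p=imaging.camera_params(n);T=np.linalg.inv(p["pose"]);q=(T[:3,:3]@np.asarray(P,float).T).T+T[:3,3]
ValueError: time passes only in moves, steps and waits
```

```bash
sed -i 's/^from scipy/CP={n:imaging.camera_params(n) for n in("top","scene")}\nfrom scipy/; s/p=imaging.camera_params(n)/p=CP[n]/' h.py; python3 m.py
```

```text
red init [ 0.463 -0.255  0.052] fit [ 0.456  -0.2579] 55.0 1.065 [np.float64(441.0), np.float64(418.0)]
   top [ 0.4574 -0.2613  0.9728]
   scene [ 0.4507 -0.2627  0.9421]
blue init [ 0.607 -0.141  0.052] fit [ 0.5939 -0.1422] -15.2 2.573 [np.float64(205.0), np.float64(693.0)]
   top [ 0.5861 -0.1403 -0.4813]
   scene [ 0.5998 -0.1413  0.1792]
bat init [0.536 0.209 0.09 ] fit [0.5376 0.2093] -16.0 0.601 [np.float64(1425.0), np.float64(3800.0)]
   top [ 0.5378  0.2118 -0.2638]
   scene [ 0.5395  0.2024 -0.2893]
```

View pics/fit.png

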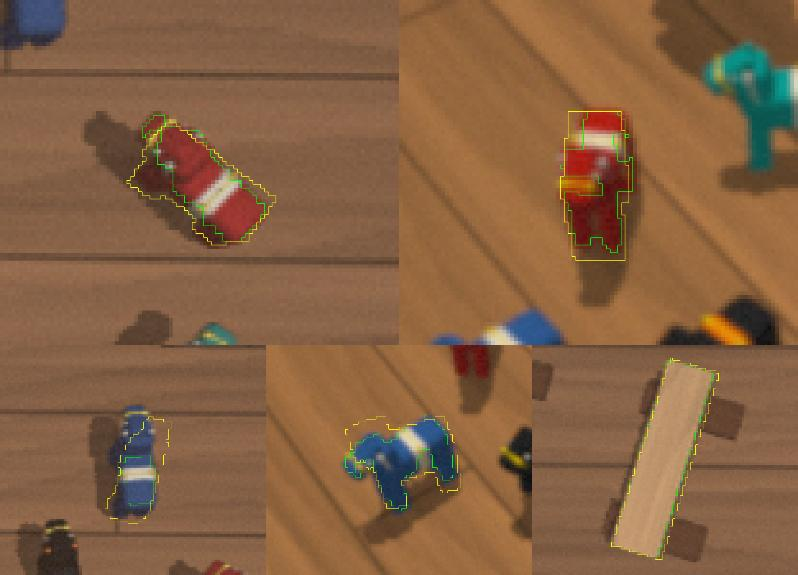

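```bash
python3 - <<'E'
s=open('h.py').read()
s=s.replace('''    if kind=="red": pass\n''','''    f=im.astype(float)+1;R,G,B=f[...,0],f[...,1],f[...,2]\n''')
s=s.replace('m=((H<5)|(H>170))&(S>150)&(V>60)','m=None')
s=s.replace('    if kind=="blue":m=(H>100)&(H<130)&(S>110)','    if kind=="red":m=(R/G>2.4)&(R>30)\n    if kind=="blue":m=B/R>1.5')
s=s.replace('np.ones((3,3))','np.ones((5,5))').replace('m=m|((S<90)&(V>130))','m=m|((S<100)&(V>130))').replace('m=(V>150)&(H<25)','m=(V>185) if im[264,342].sum()>im[160,265].sum()*0+0 and roi[2]==395 else (V>150)')
open('h.py','w').write(s)
E
python3 - <<'E'
import cv2
a=cv2.imread('pics/scene0.png')
for p in[(342,264),(320,270),(370,255),(342,285),(300,255),(260,250)]:print(p,a[p[1],p[0],::-1])
E
python3 m.py
```

```text
(342, 264) [219 169 102]
(320, 270) [216 165 100]
(370, 255) [222 171 105]
(342, 285) [68 50 28]
(300, 255) [169 115  71]
(260, 250) [157 108  64]
red init [ 0.463 -0.255  0.052] fit [ 0.455  -0.2574] 51.9 0.942 [np.float64(408.0), np.float64(500.0)]
   top [ 0.46   -0.2597  0.9274]
   scene [ 0.4502 -0.2632  0.9327]
blue init [ 0.607 -0.141  0.052] fit [ 0.6005 -0.1403] 3.4 1.022 [np.float64(409.0), np.float64(766.0)]
   top [ 0.6051 -0.1392 -0.0159]
   scene [ 0.5993 -0.1409  0.1292]
bat init [0.536 0.209 0.09 ] fit [0.5359 0.2106] -15.9 0.304 [np.float64(1425.0), np.float64(2063.0)]
   top [ 0.5381  0.2126 -0.2869]
   scene [ 0.5325  0.2051 -0.2718]
```

View pics/fit.png

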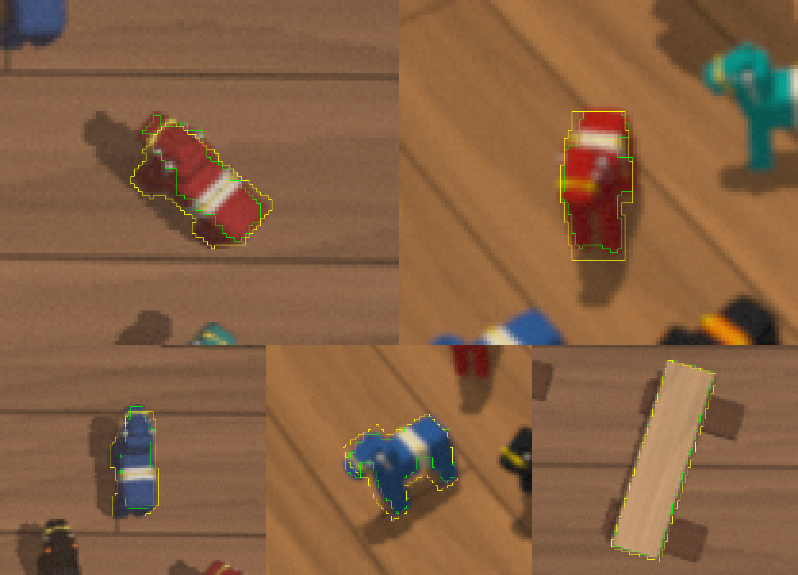

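The batten fit is tight at (0.536, 0.210), yaw -16°. The red horse is at about (0.456, -0.259), yaw about 52.5°. I'll move to hover over it.

Call:
step_arm(
  moves=[
    [[25,-13,0],[0,0,-0.07],85],
    [[59,-30,0],[0,0,-0.14],85],
    [[93,-48,0],[0,0,-0.21],85],
    [[128,-66,0],[0,0,-0.28],85],
    [[162,-83,0],[0,0,-0.35],85],
    [[196,-101,0],[0,0,-0.42],85],
    [[230,-118,0],[0,0,-0.5],85],
    [[262,-135,0],[0,0,-0.567],85],
  ],
)

```text
clock: 0.77
tcp_pos: [0.3975, -0.3222, 0.2048]
orientation: [-0.0, 0.896, 0.444, -0.0]
wrist_force: [1.2, -0.8, 0.1]
finger_gap: 0.0852
grip_force: 0.0
```

```bash
cat > d.py <<'E'
import sys,numpy as np
from workcell import telemetry
from scipy.spatial.transform import Rotation as R
def delta(x,y,z,yaw):
    s=telemetry.get_state();q=s["orientation"];Rc=R.from_quat([*q[1:],q[0]])
    Rt=R.from_euler("z",yaw,degrees=True)*R.from_euler("x",180,degrees=True)
    print("t",s["clock"],"tcp",s["tcp_pos"].round(4),"gap",round(s["finger_gap"],4),"F",s["wrist_force"].round(1),"grip",s["grip_force"])
    print("shift mm",(Rc.inv().apply(np.array([x,y,z])-s["tcp_pos"])*1e3).round(1),"turn",(Rc.inv()*Rt).as_rotvec().round(3),"q",s["joint_pos"].round(2))
if __name__=="__main__":delta(*map(float,sys.argv[1:]))
E
python3 d.py .4536 -.2622 .204 52.5
```

```text
t 0.7667 tcp [ 0.3975 -0.3222  0.2048] gap 0.0852 F [ 1.2 -0.8  0.1] grip 0.0
shift mm [81.7  8.3  0.8] turn [-0.    -0.     0.003] q [-0.84  0.19 -0.12  1.26  0.    1.38]
```

Call:
step_arm(
  moves=[
    [[30,3,0],[0,0,0],85],
    [[60,6,0],[0,0,0],85],
    [[80,8,0],[0,0,0],85],
    [[80,8,0],[0,0,0],85],
    [[80,8,0],[0,0,0],85],
  ],
)

```text
clock: 1.18
tcp_pos: [0.452, -0.2645, 0.2047]
orientation: [-0.0, 0.896, 0.443, -0.0]
wrist_force: [-0.2, -0.2, 0.7]
finger_gap: 0.0849
grip_force: 0.0
```

```bash
python3 d.py .4536 -.2622 .039 52.5
python3 - <<'E'
from h import *
im=imaging.read_camera("scene");cv2.imwrite("pics/s1.png",cv2.resize(im[60:240,180:420],(800,600),interpolation=cv2.INTER_CUBIC)[:,:,::-1])
E
```

```text
t 1.1833 tcp [ 0.452  -0.2645  0.2047] gap 0.0849 F [-0.2 -0.2  0.7] grip 0.0
shift mm [2.800e+00 1.000e-01 1.657e+02] turn [-0.001  0.     0.002] q [-0.68  0.21 -0.09  1.27 -0.    1.54]
```

View pics/s1.png

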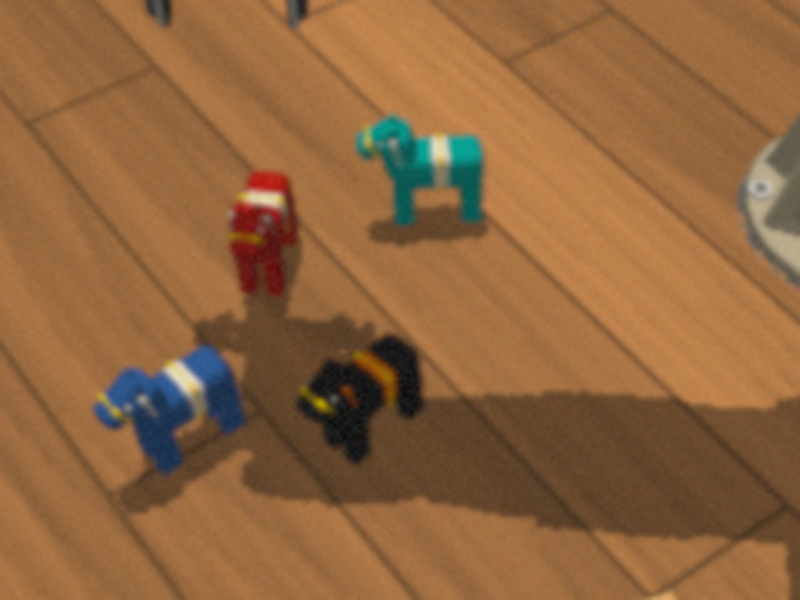

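Fingertips at crop (158,15) and (296,15) straddle the red horse at (262,230), and the bystanders are clear. I'll descend part way and check again.

Call:
step_arm(
  moves=[
    [[1,0,30],[0,0,0],85],
    [[3,0,60],[0,0,0],85],
    [[3,0,85],[0,0,0],85],
    [[3,0,96],[0,0,0],85],
    [[3,0,96],[0,0,0],85],
  ],
)

```text
clock: 1.65
tcp_pos: [0.4505, -0.2626, 0.1058]
orientation: [-0.003, 0.897, 0.441, -0.001]
wrist_force: [-0.6, -0.3, 0.4]
finger_gap: 0.0848
grip_force: 0.0
```

```bash
python3 d.py .4536 -.2622 .039 52.5
python3 - <<'E'
from h import *
im=imaging.read_camera("scene")[70:160,200:320];im2=imaging.read_camera("top")[145:235,380:500]
f=lambda a:cv2.resize(a,(400,300),interpolation=cv2.INTER_CUBIC)
cv2.imwrite("pics/s2.png",np.hstack([f(im),f(im2)])[:,:,::-1])
E
```

```text
t 1.65 tcp [ 0.4505 -0.2626  0.1058] gap 0.0848 F [-0.6 -0.3  0.4] grip 0.0
shift mm [ 2.2  2.7 66.8] turn [-0.006  0.    -0.003] q [-0.68  0.27 -0.27  1.04 -0.    1.55]
```

View pics/s2.png

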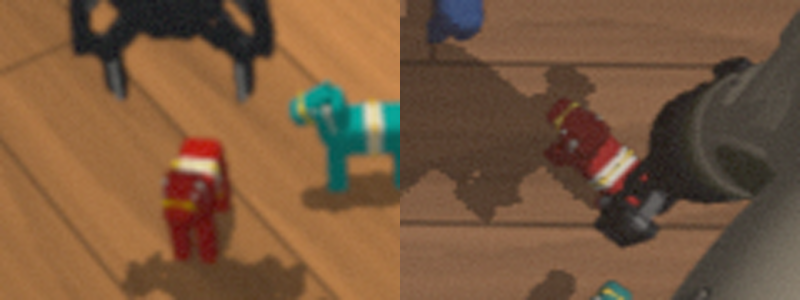

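Run:
```python
from h import *
from workcell import telemetry
s=telemetry.get_state();t=s["tcp_pos"];a=np.radians(52.5);y=np.array([-np.sin(a),np.cos(a),0])
P=[t+y*.045+[0,0,.013],t-y*.045+[0,0,.013],t+[0,0,.013],[.456,-.259,.072],[.456,-.259,.102]]
print((proj("scene",P)-[200,70])*400/120);print((proj("top",P)-[380,145])*400/120+[400,0])
```

```text
[[238.30362887 119.67026862]
 [122.58417867 118.08390934]
 [180.42283745 118.87680019]
 [187.51202827 170.95989993]
 [183.10335682 143.32058104]]
[[601.07901395 207.32658397]
 [674.24256882 112.90253033]
 [637.72881952 160.02676081]
 [611.82201433 160.05264302]
 [623.17349105 157.37462965]]
```

```bash
cat > ov.py <<'E'
from h import *
from workcell import telemetry
import sys
from scipy.spatial.transform import Rotation as Ro
s=telemetry.get_state();t=s["tcp_pos"];q=s["orientation"];R=Ro.from_quat([*q[1:],q[0]]).as_matrix()
g=s["finger_gap"]*500;b=13*max(0,(g-18)/24)if g>18 else 0
out=[]
for n,c in(("scene",(200,60)),("top",(390,135))):
    im=imaging.read_camera(n);S=6;w,h=66,100
    c=proj(n,[t+[0,0,.02]])[0].astype(int)-[w//2,h//2+ (0 if n=='top' else 0)];c=np.maximum(c,0)
    im=cv2.resize(im[c[1]:c[1]+h,c[0]:c[0]+w],None,fx=S,fy=S,interpolation=cv2.INTER_CUBIC)
    def dr(P,col):
        p=((proj(n,P)-c+.5)*S).astype(int);cv2.polylines(im,[p],True,col,1)
    for sg in(1,-1):
        L=np.array([[x,sg*g,z-b] for x,z in((-11,0),(11,0),(11,-38),(-11,-38))])*1e-3
        dr(L@R.T+t,(0,255,0))
    L=np.array([[x,y,-73] for x,y in((-38,-42),(38,-42),(38,42),(-38,42))])*1e-3;dr(L@R.T+t,(255,0,255))
    out.append(im)
cv2.imwrite(sys.argv[1],np.hstack(out)[:,:,::-1]);print(t,g,b)
E
python3 ov.py pics/o1.png
```

```text
[ 0.45267605 -0.26385573  0.10909683] 42.346589621096065 13.187736044760369
```

View pics/o1.png

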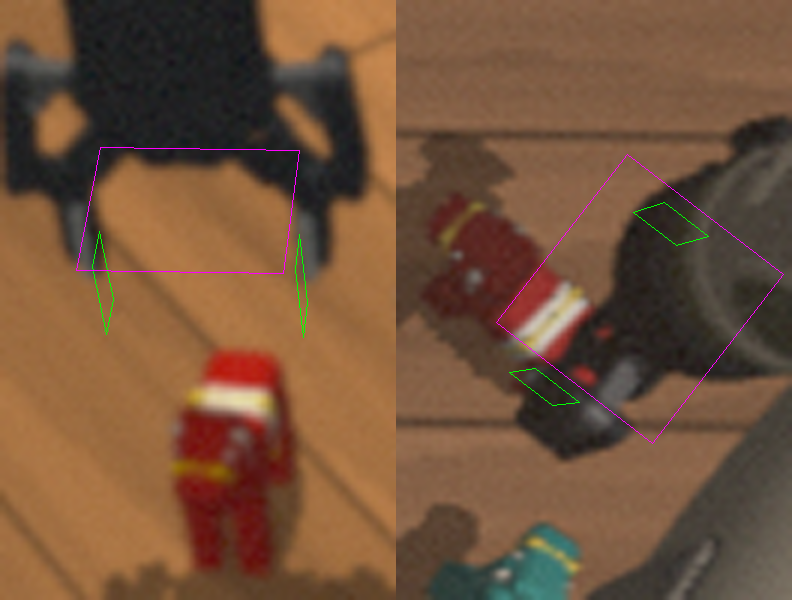

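Both views show the fingers straddling the red horse: pads at about (85,270) and (310,270) in the left crop, rump at (590,370) in the right crop. They may sit a little towards the rump, so I'll descend gently and check again.

Call:
step_arm(
  moves=[
    [[0,0,15],[0,0,0],85],
    [[1,0,30],[0,0,0],85],
    [[2,0,45],[0,0,0],85],
    [[2,0,56],[0,0,0],85],
    [[2,0,62],[0,0,0],85],
    [[2,0,62],[0,0,0],85],
    [[2,0,62],[0,0,0],85],
  ],
)

```text
clock: 2.43
tcp_pos: [0.4552, -0.2621, 0.048]
orientation: [0.001, 0.897, 0.442, 0.0]
wrist_force: [0.6, -0.3, 0.0]
finger_gap: 0.0847
grip_force: 0.0
```

```bash
python3 ov.py pics/o2.png; python3 d.py .4536 -.2622 .039 52.5
```

```text
[ 0.45517353 -0.26205209  0.04799467] 42.330584962826286 13.179066854864239
t 2.5333 tcp [ 0.4555 -0.2622  0.0483] gap 0.0852 F [ 1.   0.6 -0.4] grip 0.0
shift mm [-1.1 -1.6  9.3] turn [ 0.002  0.    -0.001] q [-0.68  0.32 -0.35  0.9  -0.    1.55]
```

View pics/o2.png

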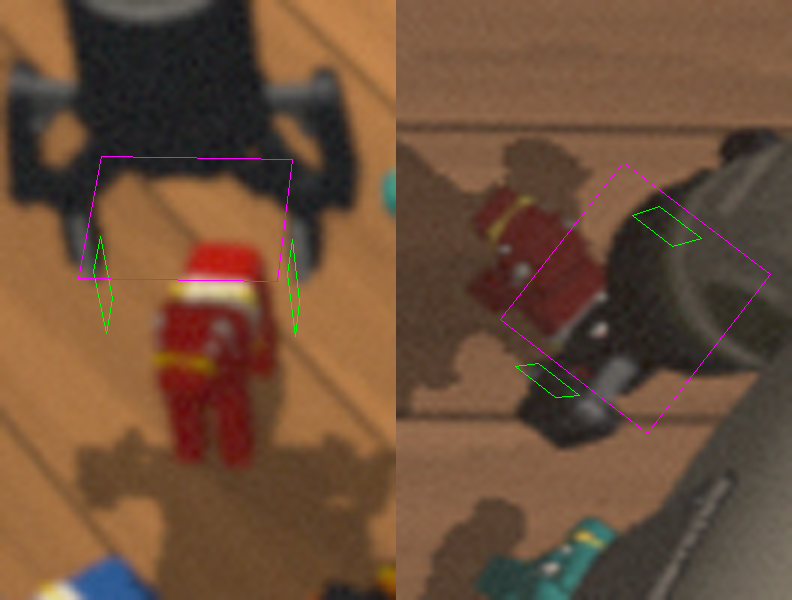

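Run:
```python
from h import *
t=np.array([.45517,-.26205,.04799])
c={n:proj(n,[t+[0,0,.02]])[0].astype(int)-[33,50] for n in CP}
def ray(n,uv):
    d=back(n,uv,0)-CP[n]["pose"][:3,3];return CP[n]["pose"][:3,3],d/np.linalg.norm(d)
def tri(us,ut):
    us=np.array(us)/6+c["scene"]-.5;ut=(np.array(ut)-[396,0])/6+c["top"]-.5
    A=[];b=[];L=[]
    for n,u in(("scene",us),("top",ut)):
        o,d=ray(n,u);M=np.eye(3)-np.outer(d,d);A.append(M);b.append(M@o);L.append((M,o))
    x=np.linalg.solve(sum(A),sum(b));a=np.radians(52.5);v=x-t
    print(x.round(3),"rel horse-x %.3f y %.3f z %.3f"%(v[0]*np.cos(a)+v[1]*np.sin(a),-v[0]*np.sin(a)+v[1]*np.cos(a),v[2]),"miss",[round(np.linalg.norm(M@(x-o)),4) for M,o in L])
tri((300,95),(612,388))       # link bar
tri((335,205),(560,440))     # knuckle low outer
tri((330,75),(590,410))
tri((225,290),(598,322))     # saddle band mid
tri((180,362),(510,215))     # bridle
```

```text
[ 0.413 -0.231  0.189] rel horse-x -0.001 y 0.052 z 0.141 miss [np.float64(0.002), np.float64(0.002)]
[ 0.397 -0.232  0.118] rel horse-x -0.012 y 0.064 z 0.070 miss [np.float64(0.0017), np.float64(0.0017)]
[ 0.405 -0.219  0.203] rel horse-x 0.004 y 0.067 z 0.155 miss [np.float64(0.0014), np.float64(0.0014)]
[ 0.446 -0.258  0.077] rel horse-x -0.002 y 0.010 z 0.029 miss [np.float64(0.0017), np.float64(0.0017)]
[ 0.491 -0.217  0.092] rel horse-x 0.058 y -0.001 z 0.044 miss [np.float64(0.0007), np.float64(0.0007)]
```

Triangulation puts the gripper within a few mm of the intended place along the horse. I'll finish the descent and close softly.

Call:
step_arm(
  moves=[
    [[0,0,5],[0,0,0],85],
    [[0,0,9],[0,0,0],85],
    [[0,0,9],[0,0,0],60],
    [[0,0,9],[0,0,0],45],
    [[0,0,9],[0,0,0],30],
    [[0,0,9],[0,0,0],20],
    [[0,0,9],[0,0,0],20],
    [[0,0,9],[0,0,0],20],
  ],
  grip_force=30,
)

```text
clock: 3.2
tcp_pos: [0.4548, -0.2616, 0.0384]
orientation: [0.0, 0.897, 0.442, 0.0]
wrist_force: [-1.0, 1.0, 2.6]
finger_gap: 0.0356
grip_force: 28.9
```

Call:
step_arm(
  moves=[
    [[0,0,0],[0,0,0],20],
    [[0,0,0],[0,0,0],20],
    [[0,0,0],[0,0,0],20],
    [[0,0,0],[0,0,0],20],
  ],
)

```text
clock: 3.53
tcp_pos: [0.4549, -0.2616, 0.0384]
orientation: [0.0, 0.897, 0.442, 0.0]
wrist_force: [-1.4, 0.4, 5.0]
finger_gap: 0.0357
grip_force: 29.1
```

Gripped: the gap is 35.7 mm, which is the flank width. Lifting.

Call:
step_arm(
  moves=[
    [[0,0,-4],[0,0,0],20],
    [[0,0,-12],[0,0,0],20],
    [[0,0,-30],[0,0,0],20],
    [[0,0,-55],[0,0,0],20],
    [[0,0,-85],[0,0,0],20],
    [[0,0,-115],[0,0,0],20],
    [[0,0,-140],[0,0,0],20],
    [[0,0,-155],[0,0,0],20],
  ],
  grip_force=40,
)

```text
clock: 4.2
tcp_pos: [0.4556, -0.2621, 0.1965]
orientation: [0.002, 0.897, 0.442, 0.001]
wrist_force: [0.9, -0.6, -1.0]
finger_gap: 0.0353
grip_force: 38.9
```

```bash
python3 d.py .539 .209 .193 164
```

```text
t 4.2 tcp [ 0.4556 -0.2621  0.1965] gap 0.0353 F [ 0.9 -0.6 -1. ] grip 38.93321223617022
shift mm [ 424.4 -220.8    2.7] turn [ 0.002  0.004 -1.946] q [-0.67  0.22 -0.1   1.25  0.    1.55]
```

Call:
step_arm(
  moves=[
    [[12,-6,0],[0,0,-0.08],20],
    [[38,-20,0],[0,0,-0.19],20],
    [[66,-34,0],[0,0,-0.3],20],
    [[95,-49,0],[0,0,-0.41],20],
    [[124,-64,0],[0,0,-0.52],20],
    [[153,-80,0],[0,0,-0.63],20],
    [[182,-95,0],[0,0,-0.74],20],
    [[212,-110,0],[0,0,-0.85],20],
  ],
)

```text
clock: 4.87
tcp_pos: [0.4964, -0.0248, 0.1933]
orientation: [-0.0, 0.633, 0.774, -0.0]
wrist_force: [-0.2, 0.1, -1.2]
finger_gap: 0.035
grip_force: 38.9
```

```bash
python3 d.py .539 .209 .193 164
```

```text
t 4.8667 tcp [ 0.4964 -0.0248  0.1933] gap 0.035 F [-0.2  0.1 -1.2] grip 38.94069463993219
shift mm [220.6  88.3   0.3] turn [-0.    -0.    -1.091] q [-0.21  0.17 -0.17  1.23 -0.    1.16]
```

Call:
step_arm(
  moves=[
    [[28,11,0],[0,0,-0.12],20],
    [[56,22,0],[0,0,-0.24],20],
    [[84,34,0],[0,0,-0.36],20],
    [[112,45,0],[0,0,-0.48],20],
    [[140,56,0],[0,0,-0.6],20],
    [[168,67,0],[0,0,-0.72],20],
    [[195,78,0],[0,0,-0.84],20],
    [[212,85,0],[0,0,-0.95],20],
  ],
)

```text
clock: 5.53
tcp_pos: [0.5389, 0.2009, 0.193]
orientation: [-0.0, 0.207, 0.978, 0.0]
wrist_force: [0.1, -0.7, -2.2]
finger_gap: 0.0348
grip_force: 39.0
```

```bash
python3 d.py .539 .209 .193 164
```

```text
t 5.5333 tcp [0.5389 0.2009 0.193 ] gap 0.0348 F [ 0.1 -0.7 -2.2] grip 38.96153518272513
shift mm [3.2 7.5 0. ] turn [ 0.001 -0.    -0.139] q [0.22 0.32 0.02 1.28 0.   0.63]
```

Call:
step_arm(
  moves=[
    [[2,4,0],[0,0,-0.07],20],
    [[3,7,0],[0,0,-0.139],20],
    [[3,7,12],[0,0,-0.139],20],
    [[3,7,28],[0,0,-0.139],20],
    [[3,7,38],[0,0,-0.139],20],
    [[3,7,42],[0,0,-0.139],20],
    [[3,7,42],[0,0,-0.139],20],
    [[3,7,42],[0,0,-0.139],20],
  ],
)

```text
clock: 6.2
tcp_pos: [0.539, 0.2056, 0.1512]
orientation: [-0.0, 0.143, 0.99, -0.0]
wrist_force: [0.0, -0.3, -1.7]
finger_gap: 0.0348
grip_force: 39.0
```

```bash
python3 d.py .539 .209 .1285 164
python3 - <<'E'
from h import *
im=imaging.read_camera("scene")[150:330,260:420];im2=imaging.read_camera("top")[90:270,190:350]
f=lambda a:cv2.resize(a,(400,450),interpolation=cv2.INTER_CUBIC)
cv2.imwrite("pics/p1.png",np.hstack([f(im),f(im2)])[:,:,::-1])
E
```

```text
t 6.2 tcp [0.539  0.2056 0.1512] gap 0.0348 F [ 0.  -0.3 -1.7] grip 38.97352315815965
shift mm [ 1.   3.3 22.7] turn [-0.    -0.    -0.008] q [ 0.23  0.34 -0.05  1.18 -0.    0.51]
```

View pics/p1.png

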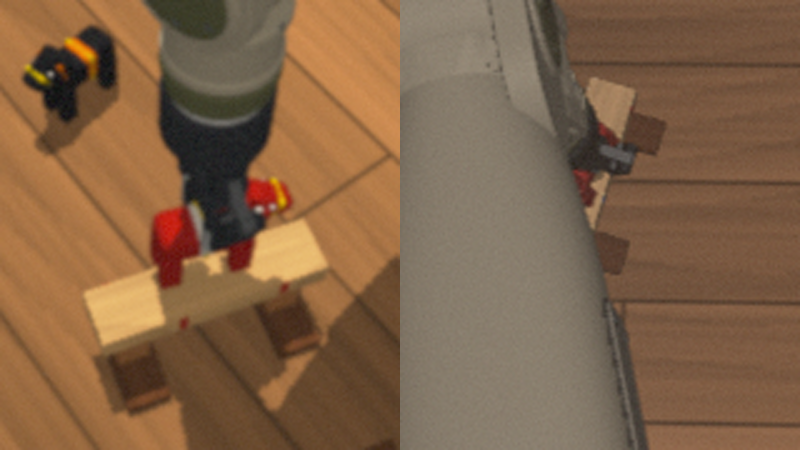

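Run:
```python
from h import *
b=np.array([.5325,.2051]);a=-.272;u=np.array([np.cos(a),np.sin(a)]);v=np.array([-u[1],u[0]])
for px in((172,285),(240,269)):
    for z in(.111,.113,.115):
        p=back("scene",(260+px[0]/2.5-.5,150+px[1]/2.5-.5),z)[:2];print(px,z,p.round(4),"along %.4f across %.4f"%((p-b)@u,(p-b)@v))
```

```text
(172, 285) 0.111 [0.5682 0.2056] along 0.0343 across 0.0100
(172, 285) 0.113 [0.5689 0.2063] along 0.0347 across 0.0109
(172, 285) 0.115 [0.5695 0.2071] along 0.0351 across 0.0119
(240, 269) 0.111 [0.5152 0.2269] along -0.0225 across 0.0163
(240, 269) 0.113 [0.5159 0.2276] along -0.0220 across 0.0172
(240, 269) 0.115 [0.5167 0.2283] along -0.0214 across 0.0181
```

The left crop shows the red horse upright above the batten, near feet at (172,285) and (240,269), about 4 mm short of centre across it. I'll correct that and lower slowly.

Call:
step_arm(
  moves=[
    [[1,3,3],[0,0,0],20],
    [[1,4,8],[0,0,0],20],
    [[1,4,13],[0,0,0],20],
    [[1,4,17],[0,0,0],20],
    [[1,4,19],[0,0,0],20],
    [[1,4,20],[0,0,0],20],
    [[1,4,20],[0,0,0],20],
  ],
)

```text
clock: 6.88
tcp_pos: [0.539, 0.2098, 0.1306]
orientation: [-0.0, 0.143, 0.99, -0.0]
wrist_force: [0.5, 0.2, -1.1]
finger_gap: 0.0351
grip_force: 39.0
```

Call:
step_arm(
  moves=[
    [[0,0,0.5],[0,0,0],20],
    [[0,0,1],[0,0,0],20],
    [[0,0,1.5],[0,0,0],20],
    [[0,0,2],[0,0,0],20],
    [[0,0,2],[0,0,0],20],
  ],
)

```text
clock: 7.3
tcp_pos: [0.5393, 0.2098, 0.129]
orientation: [0.0, 0.143, 0.99, -0.0]
wrist_force: [0.3, -0.7, -1.6]
finger_gap: 0.0352
grip_force: 39.0
```

Call:
step_arm(
  moves=[
    [[0,0,0.5],[0,0,0],20],
    [[0,0,1],[0,0,0],20],
    [[0,0,1.5],[0,0,0],20],
    [[0,0,1.5],[0,0,0],20],
  ],
)

```text
clock: 7.63
tcp_pos: [0.54, 0.2098, 0.1285]
orientation: [0.001, 0.143, 0.99, 0.0]
wrist_force: [-0.2, -1.6, 3.9]
finger_gap: 0.0351
grip_force: 39.6
```

Contact felt: the wrist force went from -1.6 to +3.9 N. Releasing gently.

Call:
step_arm(
  moves=[
    [[0,0,0],[0,0,0],36],
    [[0,0,0],[0,0,0],38],
    [[0,0,0],[0,0,0],42],
    [[0,0,0],[0,0,0],50],
    [[0,0,0],[0,0,0],60],
    [[0,0,0],[0,0,0],70],
    [[0,0,0],[0,0,0],80],
    [[0,0,0],[0,0,0],80],
  ],
  grip_force=20,
)

```text
clock: 8.3
tcp_pos: [0.5392, 0.2099, 0.1274]
orientation: [-0.0, 0.143, 0.99, -0.0]
wrist_force: [0.2, 0.0, 0.5]
finger_gap: 0.0802
grip_force: 0.0
```

Call:
step_arm(
  moves=[
    [[0,0,-8],[0,0,0],80],
    [[0,0,-25],[0,0,0],80],
    [[0,0,-50],[0,0,0],80],
    [[0,0,-80],[0,0,0],80],
    [[0,0,-110],[0,0,0],80],
    [[0,0,-130],[0,0,0],80],
    [[0,0,-140],[0,0,0],80],
    [[0,0,-140],[0,0,0],80],
  ],
)

```text
clock: 8.97
tcp_pos: [0.5406, 0.2102, 0.2706]
orientation: [0.002, 0.143, 0.99, 0.001]
wrist_force: [-0.5, -0.1, -0.6]
finger_gap: 0.08
grip_force: 0.0
```

Run:
```python
from h import *
im=imaging.read_camera("scene");r=(290,170,400,290)
m={"scene":cmask(im,"red",r)}
for p0 in([.536,.21,np.radians(164)],):
    p,f=fit(m,HORSE,p0,.142)
b=np.array([.5325,.2051]);a=-.272;u=np.array([np.cos(a),np.sin(a)]);v=np.array([-u[1],u[0]])
print(p,f,"along %.4f across %.4f yaw %.1f"%((p[:2]-b)@u,(p[:2]-b)@v,np.degrees(p[2]-a-np.pi)))
f=lambda a:cv2.resize(a,(400,450),interpolation=cv2.INTER_CUBIC)
cv2.imwrite("pics/p2.png",np.hstack([f(im[150:330,260:420]),f(imaging.read_camera("top")[90:270,190:350])])[:,:,::-1])
```

```text
[0.53485456 0.20660066 2.72972652] 0.27936428607126795 along 0.0019 across 0.0021 yaw -8.0
```

View pics/p2.png

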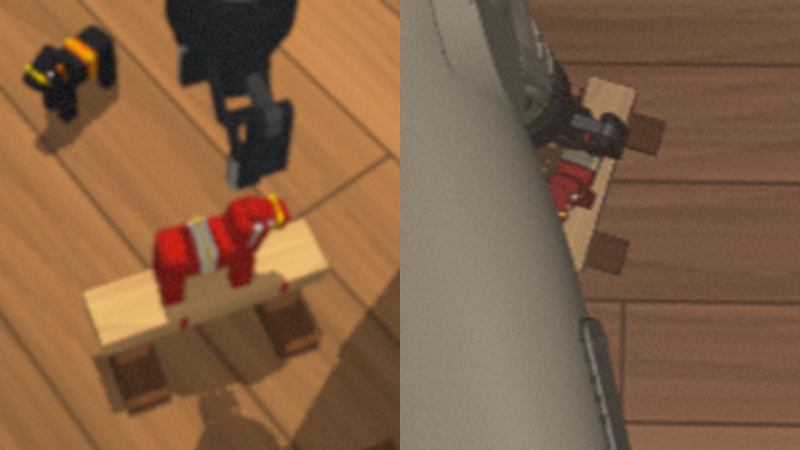

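The red horse stands upright on the batten, feet at (172,300) and (240,285) in the left crop, about 2 mm off centre across its width. The gripper is well clear. Handing in.

```bash
python3 -c "
from workcell import env
print(env.hand_in())"
```

```text
the job is handed in; nothing more can be done
None
```

The red horse is on the nearer batten and let go, standing upright, about 2 mm off its centre line and at most 8° out of line by the camera fit. I handed the job in at about 9 s; no verdict came back. The arm never touched the blue or black horse, though the last pictures showed only the black one, still standing.

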